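Line up a hatch's hinge leaf with the jamb and hold it for the pin

ROBOT

A 7-joint arm with a two-finger parallel gripper is mounted at the origin on a cart in front of the work surface, level with it; the furniture and walls round the work are solid. World frame = base frame: x ahead of the robot, y to its left, z up, the work surface at z = 0. Lengths are in mm, angles in rad, forces in N, time in s.
With the tool pointing down it reaches from about 350 to 900 mm from the base axis. Payload 7.2 kg.
Tool frame: the origin (TCP) lies midway between the tips of the shut fingers; the grasp point (between the pads) lies 19 mm behind it; z points along the fingers, y is the line along which they close (so a half turn about z gives the same grasp; the last joint's range is limited). The gripper opens to 88 mm and grips with 3 to 60 N. Pads are 20 mm wide; open, the fingers measure 115 mm over their backs; the gripper's body (75 mm by 178 mm) begins 61 mm behind the grasp point.
Start: joints at [1.081, 0.411, -0.013, 1.596, 0.006, 1.134, -0.082], TCP at [255.866, -570.229, 222.653] pointing down, gripper open.
Joint ranges: [-2.95, 2.95], [-0.29, 1.99], [-1.47, 1.44], [0.14, 2.54], [-1.03, 4.17], [0.13, 1.85], [-2.86, 2.86]. Speed limits (rad/s): [2.39, 2.39, 3.01, 3.01, 3.14, 3.14, 3.14].

INTERFACE

Orientations are given as a unit quaternion [w, x, y, z].
In Python, from plant import bot, eyes gives the robot as it stands.
- The arm moves only by the shell command python3 -m crank 'ROWS' [OPENING]. ROWS is JSON, a list of rows, each a list of 6 numbers: the shift along the tool's x, y, z normalised to -1 to 1, where 1 is 0.1 m, then the turn, a rotation vector about the tool's x, y, z normalised to -1 to 1, where 1 is 360 degrees. In form: [[dx, dy, dz, wx, wy, wz], ...]. A call has 1 to 20 rows; each row is the pose to reach, as a shift and turn from the pose commanded when the call began, along the tool's axes at that moment, turning the shorter way round; what a row does not reach only later rows make up. A row lasts 1/12 s, in which the tool goes at most 41.7 mm and 7.16 degrees, less where a joint would pass 70% of its speed; a pose out of reach is approached as far as the arm can. A call with a number of a shift or a turn outside -1 to 1 is refused whole. A call with a gripper value outside its range is refused whole. OPENING is the opening, from 0 (shut) to 1 (fully open), set as the call begins (- or left out, the last holds). The fingers move at their own pace and stop on an object; the grip force is fixed at half the most. Time passes only in rows, so rows that repeat a pose let the fingers close. It gives the time, the measured TCP pose, the force, the opening and the grip force at its end, in the units of the state.
- bot.sense(): the state, without advancing time (a new reading comes with each control period).
- eyes.capture(name): name is "scene" or "top"; returns (picture, depth): 400x640x3 uint8, blue, green, red; 400x640 float32, mm along the optical axis (not along the pixel's ray), 0 where there is no reading.
- eyes.camera_params(name): a dict with "vertical_fov" (degrees; the focal length in pixels is half the picture's height over the tangent of half this angle, whatever the lens; pixels are square), "cx", "cy" (the principal point, pixels), "world_to_cam" (4x4, takes a point from world to camera coordinates). Camera axes: x right, y down, z forward; pixel columns grow to the right and rows downward; lengths in mm; the calibration is good to about 2 mm. A picture is of the moment at which its call begins. camera_params takes no time and is no camera call.
- bot.close_job(): hands the job in; it is judged then, once.
The state is a dict: "clock": time; "q": joint angles; "joint_velocities": joint speeds; "tau": joint torques, N m; "position": TCP position; "ee_rot": TCP orientation; "wrist_force": force on the tool from outside, world axes, zero at the start; "moment": the same for the moment, N m; "finger_gap": opening from 0.0 (shut) to 1.0 (fully open); "gripper_force": force on a finger pad.
Only numpy, scipy, OpenCV 4.12 (cv2) and the standard library are available. Lean on these libraries where they do the work, as an engineer would, in place of code of your own. Each camera call takes 0.05 s, during which the arm holds its last target. There are 200 camera calls.

TASK

Refit the hatch of a lab enclosure: of the two hatch plates on the bench, take the one whose hinge knuckles fit into the gaps of the jamb's hinge (leave the other one, the screwdriver and the small beaker alone), pick it up by its rib, and lower it gently from above until its knuckles sit between the jamb's knuckles, with the hatch level out in front of the jamb and all the holes in one line, so that a hinge pin could be slid through. Finish while still holding it there, still, hanging free in the gripper and not resting or pressing on the jamb: do not let go, a colleague will put the pin in.

Things in the scene. Friction and masses are not known exactly. Their poses are not given: they have to be found in the camera images.
- hatch: The hatch that fits: loose, 0.3 kg, lying flat. Aluminium plate 80 (x) x 110 (y) x 8 mm with a black rib in the middle and a steel hinge leaf on its +x edge with TWO knuckles (tubes 16 mm across, 20 long, hole 10) at y = -20 and +20 mm, common axis along y at x = 52, z = 9 mm. Origin: centre of the plate's underside; x to the hinge edge, z up. Centre of mass within 3 mm of the rib in x.
- hatch_grip (a point): Point to grip the hatch: in the grip rib (x = 6, y = 0, z = 31 mm in the hatch's frame). The rib is 12 mm thick along x (close the fingers along x), 50 mm long along y, and stands from 8 mm (plate's top) to 40 mm above the underside. Same axes as the hatch.
- hatch_hole_left (a point): Outer end of the hatch's +y knuckle, on the hole's axis (x = 52, y = 30, z = 9 mm in the hatch's frame); same axes as the hatch.
- hatch_hole_right (a point): Outer end of the hatch's -y knuckle, on the hole's axis (x = 52, y = -30, z = 9 mm in the hatch's frame); same axes as the hatch.
- other_hatch: The hatch that does NOT fit: same plate, rib, leaf and frame as the other (origin at the centre of the plate's underside), but with THREE knuckles 16 mm long at y = -40, 0 and +40 mm, like the jamb's. Leave it where it lies.
- jamb: The hinge jamb, fixed to the bench: aluminium block 50 (x) x 116 (y) mm, top at z = 81 mm, foot 70 x 140 x 8 mm. Origin: centre of the underside; z up; the hinge side is -x, roughly facing the robot. A leaf on its top has THREE knuckles (16 mm across, 16 long, hole 10) out over the -x side at y = -40, 0, +40 mm. A 6 mm pin lies in clips on top (fixed, to z = 91 mm).
- jamb_axis (a point): On the hole axis of the jamb's middle knuckle, in its centre (x = -37, y = 0, z = 82 mm in the jamb's frame, same axes). The gaps between the knuckles are 24 mm long, at y = -20 and +20 mm, open above and below. Matched: axes of hatch and jamb parallel, hatch_hole_left / right 30 mm to +y / -y of here, hatch underside 73 mm above the bench; 2 mm play along y.
- screwdriver: Bystander: a screwdriver with a red handle, 194 mm long, lying on the bench.
- beaker_50: Bystander: a small glass beaker, 48 mm across, 56 mm high, standing on the bench.
Mind the look-alikes: they are no part of the job. What is shaped like the hatch but orange is not meant.

How it is judged (in metres and radians):
On the way, in this order (a step that is already met when the one before it is completed fails the run):
1. The hatch with two knuckles is lifted clear of the bench in the gripper (height (world z) of hatch above 0.04 m and contact force between the fingers and hatch above 2 N), for 0.2 s.
2. It is brought above the jamb's hinge, its knuckles over the gaps and higher than the jamb's knuckles (horizontal distance between each of hatch_hole_left, hatch_hole_right and jamb_axis below 0.045 m and z of hatch_hole_left in the frame of jamb_axis above 0.01 m and y of hatch_hole_left in the frame of jamb_axis above 0.015 m and y of hatch_hole_right in the frame of jamb_axis below -0.015 m), for 0.05 s.
At the end, for the whole second after the job is handed in: Both knuckle ends lie on the jamb's hinge axis within 3 mm in each direction (along, across, height); the hatch is level within 0.08 rad and still; the fingers grip it with over 2 N and it touches the jamb with under 2.3 N, less than its weight, so the gripper alone carries it (x of hatch_hole_left in the frame of jamb_axis between -0.003 and 0.003 m and y of hatch_hole_left in the frame of jamb_axis between 0.027 and 0.033 m and z of hatch_hole_left in the frame of jamb_axis between -0.003 and 0.003 m and x of hatch_hole_right in the frame of jamb_axis between -0.003 and 0.003 m and y of hatch_hole_right in the frame of jamb_axis between -0.033 and -0.027 m and z of hatch_hole_right in the frame of jamb_axis between -0.003 and 0.003 m and angle between the z axis of hatch and the z axis of jamb, either way round below 0.08 rad and contact force between the fingers and hatch above 2 N and contact force between hatch and jamb below 2.3 N and linear speed of hatch below 0.02 m/s and angular speed of hatch below 0.2 rad/s); the arm keeps its last pose, push and grip.
It fails at once if The other hatch is moved more than 20 mm (distance of other_hatch from where it was at the start of the episode above 0.02 m).
It fails at once if The screwdriver is moved more than 30 mm (distance of screwdriver from where it was at the start of the episode above 0.03 m).
It fails at once if The small beaker is moved more than 30 mm (distance of beaker_50 from where it was at the start of the episode above 0.03 m).
It fails at once if The hatch is forced against the jamb with more than 25 N (contact force between hatch and jamb above 25 N).
It also fails if it takes over 45 s, if anything falls off the work surface, if the arm or the gripper's body presses on something with over 40 N, if the wrist force passes 120 N, or if a joint passes its speed limit or range.

## Working session

There is one attempt and no reset: what is moved stays moved. The work goes in short steps, Python scripts to look and compute and a shell command to move; the robot and the scene stay as the last step left them, time stands still between calls to the robot, and variables do not carry over. Pictures are saved under pics/ and viewed, at most 10 in all, crops included, and the job is handed in when it is done.

```bash
mkdir -p pics; ls
python3 - <<'E'
from plant import bot, eyes
import cv2,numpy as np
for n in("scene","top"):
    p,d=eyes.capture(n); cv2.imwrite(f"pics/{n}0.png",p); np.save(f"pics/{n}0.npy",d)
    print(n,eyes.camera_params(n), (d>0).mean())
print(bot.sense())
E
```

```text
pics
scene {'vertical_fov': 50.0056215127837, 'cx': 320.8406789263937, 'cy': 189.39535461893385, 'world_to_cam': array([[-5.27732371e-01, -8.49182392e-01, -1.96928544e-02,
         6.57474227e+02],
       [-3.97338298e-01,  2.67288059e-01, -8.77883460e-01,
         1.45095899e+02],
       [ 7.50746842e-01, -4.55462795e-01, -4.78469248e-01,
         8.25367360e+02],
       [ 0.00000000e+00,  0.00000000e+00,  0.00000000e+00,
         1.00000000e+00]])} 0.98945703125
top {'vertical_fov': 47.05049013388793, 'cx': 326.2159987586108, 'cy': 196.07646473232725, 'world_to_cam': array([[ 2.43536173e-02, -9.99579240e-01,  1.57557685e-02,
         4.09504861e+02],
       [-9.85738099e-01, -2.66355595e-02, -1.66165418e-01,
         5.47026684e+02],
       [ 1.66515166e-01, -1.14843323e-02, -9.85972013e-01,
         1.08653720e+03],
       [ 0.00000000e+00,  0.00000000e+00,  0.00000000e+00,
         1.00000000e+00]])} 0.99616015625
{'clock': 0.1, 'q': array([ 1.08078062,  0.41182651, -0.01268172,  1.59694361,  0.0055648 ,
        1.13429427, -0.08220712]), 'joint_velocities': array([ 8.43391496e-04, -2.00850228e-03,  4.82216660e-04, -1.36197219e-03,
        9.79321853e-04,  1.08757601e-03,  3.70805499e-05]), 'tau': array([ 1.63888744e-03, -5.89099145e+01,  6.43296875e-01, -2.91709864e+01,
       -5.38148952e-02,  1.45797775e-02,  5.84984332e-05]), 'position': array([ 255.66178891, -569.82622617,  221.89606066]), 'ee_rot': array([-6.92758914e-04,  9.77843695e-01,  2.09335119e-01, -1.89989294e-04]), 'wrist_force': array([-0.60066521, -0.38691797, -0.17288729]), 'moment': array([ 0.02581634, -0.01190015,  0.00883065]), 'gripper_force': 0.0, 'finger_gap': 0.9969703780630718}
```

View pics/scene0.png

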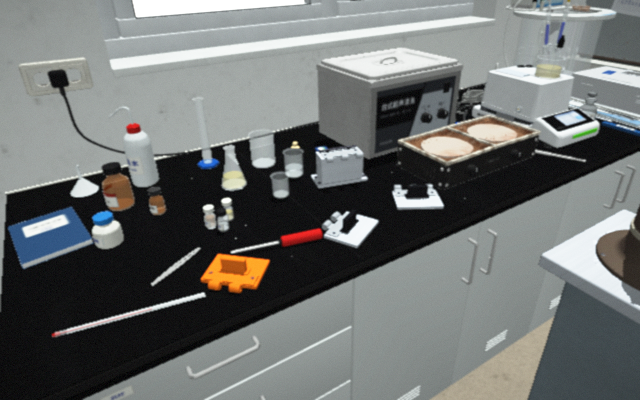

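View pics/top0.png

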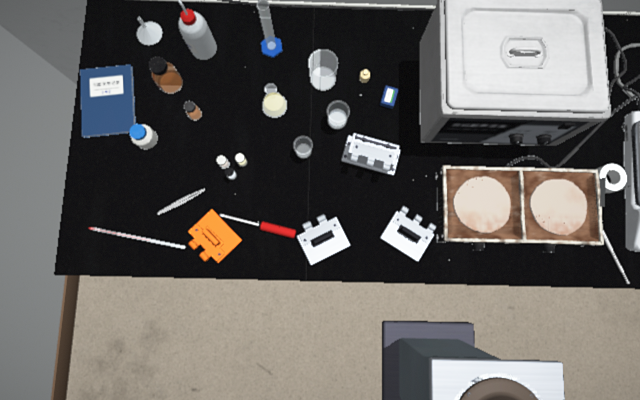

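Candidates for the hatch in the top view are the white plate at (324,240), the white plate at (408,234) and the orange one at (215,236), which is excluded. The jamb is at (371,153), and I'll enlarge both white plates and the jamb.

Run:
```python
import cv2,numpy as np
t=cv2.imread("pics/top0.png")
r=lambda a,s:cv2.resize(a,None,fx=s,fy=s,interpolation=cv2.INTER_CUBIC)
a=r(t[200:275,290:440],5) #750x375
b=r(t[125:180,335:405],5) #350x275
b=cv2.copyMakeBorder(b[:225],0,0,0,400,cv2.BORDER_CONSTANT)
cv2.imwrite("pics/crop1.png",np.vstack([a,b]))
```

```text
(no output)
```

View pics/crop1.png

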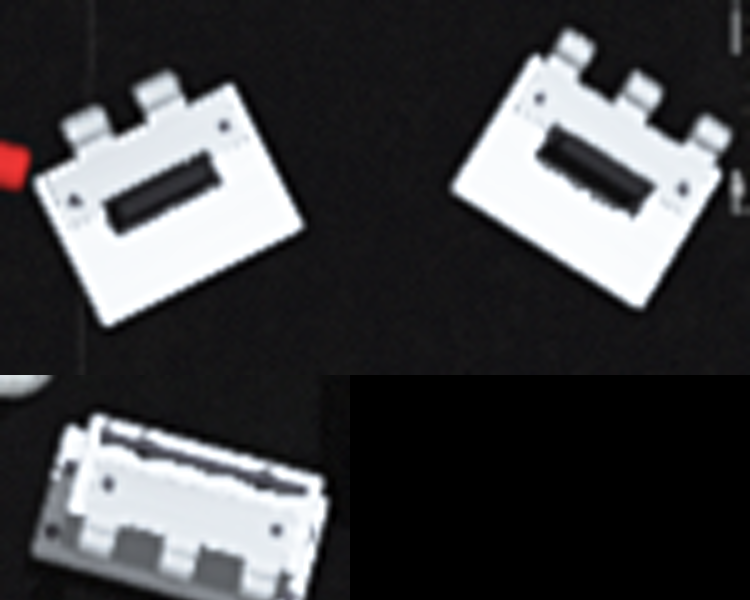

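The left plate at (324,240) has two knuckles, so that is the hatch. The right one at (408,234) has three, and the jamb's knuckles face down in the image, towards the robot. Next I measure with depth from both views.

```bash
cat > h.py <<'E'
import numpy as np,cv2
from plant import bot,eyes
def cam(n):
    c=eyes.camera_params(n); f=200/np.tan(np.radians(c["vertical_fov"])/2)
    return f,c["cx"],c["cy"],np.array(c["world_to_cam"])
def cloud(n,d):
    f,cx,cy,T=cam(n); v,u=np.mgrid[:400,:640]
    P=np.stack([(u-cx)/f*d,(v-cy)/f*d,d],-1)
    W=(P-T[:3,3])@T[:3,:3]; W[d<=0]=np.nan; return W
def proj(n,X):
    f,cx,cy,T=cam(n); c=np.atleast_2d(X)@T[:3,:3].T+T[:3,3]
    return np.c_[f*c[:,0]/c[:,2]+cx,f*c[:,1]/c[:,2]+cy]
def pix(n,u,v,z):
    f,cx,cy,T=cam(n); r=T[:3,:3].T@np.array([(u-cx)/f,(v-cy)/f,1]); o=-T[:3,:3].T@T[:3,3]
    return o+r*(z-o[2])/r[2]
E
python3 - <<'E'
from h import *
for n in("top","scene"):
    d=np.load(f"pics/{n}0.npy"); W=cloud(n,d); p=cv2.imread(f"pics/{n}0.png")
    X=W.reshape(-1,3)
    if n=="top":
        ch=W[240,310]; cj=W[150,371]; print(ch,cj)
    for nm,c,lim in(("hatch",ch,80),("jamb",cj,90)):
        m=(np.hypot(X[:,0]-c[0],X[:,1]-c[1])<lim)
        Y=X[m]; print(n,nm,m.sum(),list(zip(*[a.tolist() for a in np.histogram(Y[:,2],bins=range(-6,100,3))[::-1]])) )
        if nm=="hatch":
            g=p.reshape(-1,3)[m].min(1)>110
            s=Y[(Y[:,2]>4)&(Y[:,2]<13)&g]
            print(cv2.minAreaRect(s[:,:2].astype(np.float32)),len(s),np.median(s[:,2]))
            r=Y[(Y[:,2]>33)]; print("rib",r.mean(0),cv2.minAreaRect(r[:,:2].astype(np.float32)),np.median(r[:,2]))
        else:
            s=Y[(Y[:,2]>77)]; print(cv2.minAreaRect(s[:,:2].astype(np.float32)),len(s),np.median(s[:,2]))
E
```

```text
[429.81225577 460.63017561  11.92167607] [644.35632533 318.90761542  85.76604905]
top hatch 3202 [(-6, 95), (-3, 633), (0, 754), (3, 274), (6, 447), (9, 476), (12, 181), (15, 114), (18, 70), (21, 38), (24, 15), (27, 1), (30, 1), (33, 6), (36, 33), (39, 44), (42, 16), (45, 1), (48, 0), (51, 0), (54, 0), (57, 0), (60, 0), (63, 0), (66, 0), (69, 0), (72, 0), (75, 0), (78, 0), (81, 0), (84, 0), (87, 0), (90, 0), (93, 0), (96, 0)]
((436.7916259765625, 433.81951904296875), (98.16729736328125, 104.83512115478516), 28.273773193359375) 1048 9.00143965537977
rib [434.22722893 429.71993963  39.46062947] ((434.3229064941406, 429.5828857421875), (11.112929344177246, 48.97620391845703), 28.048538208007812) 39.38210617647712
top jamb 3664 [(-6, 138), (-3, 758), (0, 921), (3, 283), (6, 153), (9, 92), (12, 28), (15, 11), (18, 10), (21, 10), (24, 7), (27, 5), (30, 9), (33, 5), (36, 6), (39, 8), (42, 10), (45, 8), (48, 7), (51, 7), (54, 11), (57, 7), (60, 8), (63, 12), (66, 12), (69, 5), (72, 9), (75, 30), (78, 173), (81, 386), (84, 336), (87, 131), (90, 57), (93, 9), (96, 0)]
((638.7723999023438, 313.
[... 524 characters left out ...]
6016), 27.143203735351562) 820 6.731310084391095
rib [430.74555862 434.680978    37.08085062] ((433.0247497558594, 432.6091003417969), (11.809386253356934, 48.94746398925781), 27.95629119873047) 37.58489775608186
scene jamb 2523 [(-6, 89), (-3, 653), (0, 70), (3, 104), (6, 107), (9, 55), (12, 44), (15, 45), (18, 42), (21, 49), (24, 44), (27, 48), (30, 54), (33, 42), (36, 50), (39, 46), (42, 53), (45, 45), (48, 51), (51, 48), (54, 45), (57, 48), (60, 47), (63, 43), (66, 31), (69, 28), (72, 31), (75, 56), (78, 155), (81, 183), (84, 73), (87, 43), (90, 1), (93, 0), (96, 0)]
((637.3536376953125, 317.4691162109375), (114.57894134521484, 69.87803649902344), 75.43041229248047) 482 81.74759297384561
```

```bash
python3 - <<'E'
from h import *
W=cloud("top",np.load("pics/top0.npy")).reshape(-1,3)
for y in range(-600,600,100):
    print(y,[round(float(np.nanpercentile(W[(abs(W[:,0]-x)<50)&(abs(W[:,1]-y-50)<50)][:,2],99.5))) if ((abs(W[:,0]-x)<50)&(abs(W[:,1]-y-50)<50)).any() else None for x in range(250,800,100)])
E
python3 -m crank '[[0,0,-0.2,0,0,-0.13],[0,0,-0.2,0,0,-0.26],[0,0,-0.2,0,0,-0.26],[0,0,-0.2,0,0,-0.26],[0,0,-0.2,0,0,-0.26],[0,0,-0.2,0,0,-0.26],[0,0,-0.2,0,0,-0.26],[0,0,-0.2,0,0,-0.26],[0,0,-0.2,0,0,-0.26],[0,0,-0.2,0,0,-0.26],[0,0,-0.2,0,0,-0.26],[0,0,-0.2,0,0,-0.26],[0,0,-0.2,0,0,-0.26],[0,0,-0.2,0,0,-0.26],[0,0,-0.2,0,0,-0.26]]' 0.5
```

```text
-600 [-788, -789, None, None, None, None]
-500 [-788, -789, None, None, None, -2]
-400 [-788, 11, 76, 78, 73, 75]
-300 [-788, 6, 95, 107, 93, 15]
-200 [-788, 6, 93, 88, 255, 257]
-100 [-788, 6, 95, 95, 256, 256]
0 [-788, 6, 94, 88, 256, 256]
100 [-787, 10, 95, 95, 255, 256]
200 [-787, 8, 42, 87, 91, 24]
300 [-788, 6, 13, 6, 93, 72]
400 [-788, 12, 43, 6, 58, 72]
500 [-787, 5, 25, 6, 57, 111]
clock: 1.35
position: [255.6, -570.1, 242.2]
ee_rot: [-0.0, 0.518, 0.855, 0.0]
wrist_force: [0.2, 0.3, 0.5]
finger_gap: 0.499
gripper_force: 0.0
```

```bash
for i in 1; do
python3 -m crank '[[0.4,0.4,0,0,0,0],[0.8,0.8,0,0,0,0],[1,1,0,0,0,0],[1,1,0,0,0,0],[1,1,0,0,0,0]]' | sed -n 2p
python3 -m crank '[[0.4,0.4,0,0,0,0],[0.8,0.8,0,0,0,0],[1,1,0,0,0,0],[1,1,0,0,0,0],[1,1,0,0,0,0]]' | sed -n 2p
python3 -m crank '[[0.4,0.4,0,0,0,0],[0.8,0.8,0,0,0,0],[1,1,0,0,0,0],[1,1,0,0,0,0],[1,1,0,0,0,0]]' | sed -n 2p
python3 -m crank '[[0.4,0.4,0,0,0,0],[0.8,0.8,0,0,0,0],[1,1,0,0,0,0],[1,1,0,0,0,0],[1,1,0,0,0,0]]' | sed -n 2p
python3 -m crank '[[0.4,0.4,0,0,0,0],[0.8,0.8,0,0,0,0],[1,1,0,0,0,0],[1,1,0,0,0,0],[1,1,0,0,0,0]]' | sed -n 2p
python3 -m crank '[[0.4,0.4,0,0,0,0],[0.8,0.8,0,0,0,0],[1,1,0,0,0,0],[1,1,0,0,0,0],[1,1,0,0,0,0]]' | sed -n 2p
python3 -m crank '[[0.5,0.1,0,0,0,0],[1,0.27,0,0,0,0],[1,0.27,0,0,0,0],[1,0.27,0,0,0,0]]' | sed -n 2p
python3 -m crank '[[0.5,0,0,0,0,0],[1,0,0,0,0,0],[1,0,0,0,0,0],[1,0,0,0,0,0]]'
done
```

```text
position: [299.9, -431.1, 243.3]
position: [341.1, -297.3, 243.2]
position: [383.1, -162.9, 243.2]
position: [425.2, -28.1, 243.0]
position: [467.1, 106.7, 242.5]
position: [508.8, 241.2, 241.7]
position: [484.1, 342.8, 242.3]
clock: 4.52
position: [437.1, 430.4, 242.4]
ee_rot: [-0.0, 0.516, 0.857, -0.0]
wrist_force: [-1.2, 0.1, -0.2]
finger_gap: 0.497
gripper_force: 0.0
```

```bash
cat > go.py <<'E'
import sys
from h import *
from scipy.spatial.transform import Rotation as R
def go(x,y,z,yaw):  # print tool-axes move to reach TCP x,y,z with tool y at world yaw (deg), pointing down
    s=bot.sense(); w,a,b,c=s["ee_rot"]; A=R.from_quat([a,b,c,w])
    t=np.radians(yaw); B=np.array([[-np.sin(t),np.cos(t),0],[np.cos(t),np.sin(t),0],[0,0,-1]]).T
    print("shift",(A.inv().apply(np.array([x,y,z])-s["position"])/100).round(4),"turn",((A.inv()*R.from_matrix(B)).as_rotvec()/2/np.pi).round(4),"at",s["position"].round(1))
if __name__=="__main__": go(*map(float,sys.argv[1:]))
E
python3 go.py 433.7 431.1 100 28
```

```text
shift [ 0.0221 -0.0259  1.4238] turn [-0.0001 -0.0001 -0.0003] at [437.1 430.4 242.4]
```

```bash
python3 -m crank '[[0.02,-0.025,0.4,0,0,0],[0.02,-0.025,0.8,0,0,0],[0.02,-0.025,1,0,0,0],[0.02,-0.025,1,0,0,0],[0.02,-0.025,1,0,0,0]]' | sed -n 2p
python3 -m crank '[[0,0,0.3,0,0,0],[0,0,0.6,0,0,0],[0,0,0.6,0,0,0],[0,0,0.6,0,0,0]]' | sed -n 2p
python3 - <<'E'
from h import *
p,d=eyes.capture("scene"); cv2.imwrite("pics/s1.png",cv2.resize(p[150:280,270:430],None,fx=4.5,fy=4.5,interpolation=cv2.INTER_CUBIC))
E
python3 go.py 433.7 431.1 15 28
```

```text
position: [437.2, 426.8, 141.9]
position: [436.1, 429.3, 83.6]
shift [ 0.0171 -0.0206  0.6982] turn [ 0.0003 -0.     -0.0008] at [436.2 430.5  84.8]
```

View pics/s1.png

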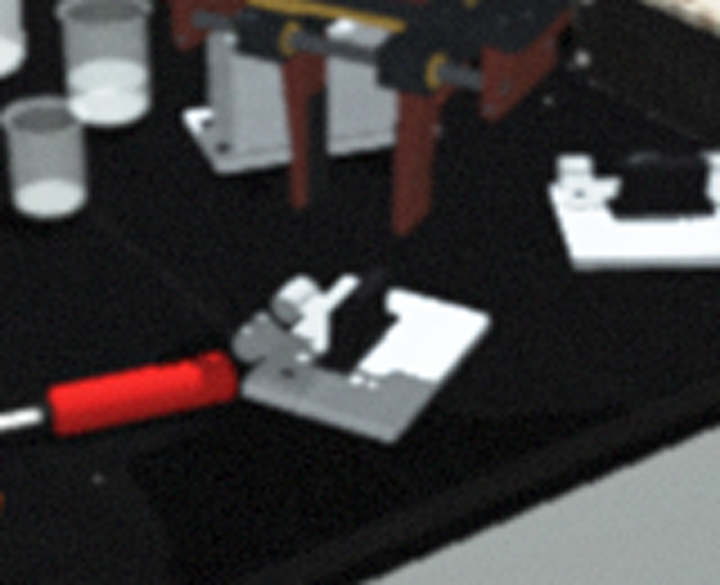

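The two fingers, with tips at crop (300,205) and (405,230), straddle the rib at (365,315) along the hatch's x axis. I descend and close.

```bash
python3 -m crank '[[0.02,-0.02,0.25,0,0,0],[0.02,-0.02,0.5,0,0,0],[0.02,-0.02,0.6,0,0,0],[0.02,-0.02,0.65,0,0,0],[0.02,-0.02,0.69,0,0,0],[0.02,-0.02,0.7,0,0,0],[0.02,-0.02,0.7,0,0,0],[0.02,-0.02,0.7,0,0,0]]'
python3 -m crank '[[0,0,0,0,0,0],[0,0,0,0,0,0],[0,0,0,0,0,0],[0,0,0,0,0,0],[0,0,0,0,0,0],[0,0,0,0,0,0],[0,0,0,0,0,0],[0,0,0,0,0,0]]' 0
```

```text
clock: 5.98
position: [432.6, 431.8, 13.8]
ee_rot: [0.0, 0.517, 0.856, 0.001]
wrist_force: [-0.1, -0.4, -0.5]
finger_gap: 0.501
gripper_force: 0.0
clock: 6.65
position: [432.4, 431.3, 12.7]
ee_rot: [0.0, 0.517, 0.856, 0.0]
wrist_force: [1.1, 0.5, 0.7]
finger_gap: 0.135
gripper_force: 30.0
```

```bash
python3 -m crank '[[0,0,-0.1,0,0,0],[0,0,-0.4,0,0,0],[0,0,-0.7,0,0,0],[0,0,-1,0,0,0],[0,0,-1,0,0,0],[0,0,-1,0,0,0],[0,0,-1,0,0,0]]'
python3 -m crank '[[0,0,-0.2,0,0,0.02],[0,0,-0.2,0,0,0.035],[0,0,-0.2,0,0,0.05],[0,0,-0.2,0,0,0.065],[0,0,-0.2,0,0,0.08],[0,0,-0.2,0,0,0.095],[0,0,-0.2,0,0,0.11],[0,0,-0.2,0,0,0.118],[0,0,-0.2,0,0,0.118],[0,0,-0.2,0,0,0.118]]'
python3 go.py 567.5 334.1 130 -14.6
```

```text
clock: 7.23
position: [431.8, 430.2, 111.8]
ee_rot: [0.0, 0.517, 0.856, -0.001]
wrist_force: [0.7, -1.2, -3.1]
finger_gap: 0.131
gripper_force: 30.0
clock: 8.07
position: [431.4, 430.4, 131.0]
ee_rot: [0.0, 0.791, 0.612, -0.001]
wrist_force: [-0.1, 1.5, -3.8]
finger_gap: 0.135
gripper_force: 30.0
shift [-0.5891  1.5598  0.0097] turn [-0.0002  0.0004  0.    ] at [431.4 430.4 131. ]
```

```bash
python3 -m crank '[[-0.1,0.25,0,0,0,0],[-0.3,0.5,0,0,0,0],[-0.5,0.75,0,0,0,0],[-0.59,0.9,0,0,0,0],[-0.59,0.9,0,0,0,0],[-0.59,0.9,0,0,0,0]]' | sed -n 2p
python3 -m crank '[[0,0.2,0,0,0,0],[0,0.35,0,0,0,0],[0,0.35,0,0,0,0],[0,0.35,0,0,0,0],[0,0.35,0,0,0,0],[0,0.35,0,0,0,0]]'
python3 - <<'E'
from h import *
P=[]
for n in("scene","top"):
    p,d=eyes.capture(n); cv2.imwrite(f"pics/{n}2.png",p); np.save(f"pics/{n}2.npy",d)
    P.append(p)
a=P[0][120:230,290:390]; b=P[1][110:210,330:420]
r=lambda a:cv2.resize(a,(400,400*a.shape[0]//a.shape[1]),interpolation=cv2.INTER_CUBIC)
a,b=r(a),r(b); h=max(len(a),len(b))
cv2.imwrite("pics/c2.png",np.hstack([cv2.copyMakeBorder(x,0,h-len(x),0,0,0) for x in(a,b)]))
E
python3 go.py 567.5 334.1 130 -14.6
```

```text
position: [504.7, 349.7, 131.7]
clock: 9.07
position: [536.4, 343.6, 132.5]
ee_rot: [-0.0, 0.791, 0.612, -0.0]
wrist_force: [-1.4, 0.7, -3.5]
finger_gap: 0.135
gripper_force: 30.0
shift [-0.0115  0.3186  0.0266] turn [-0.0001 -0.     -0.    ] at [537.  343.2 132.7]
```

View pics/c2.png

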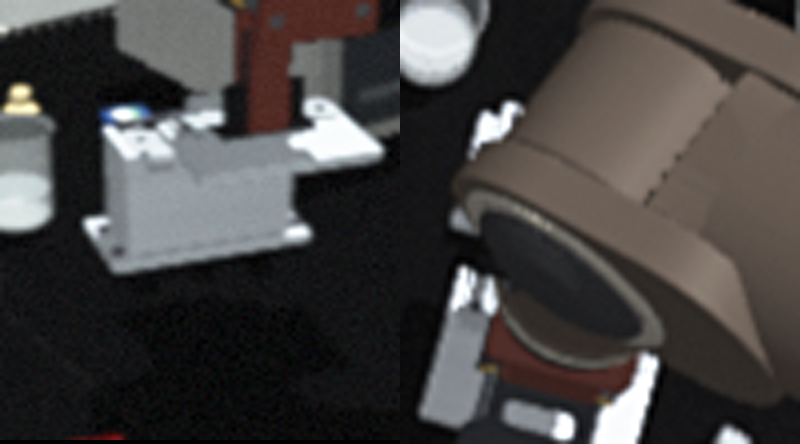

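```bash
cat > fit.py <<'E'
from h import *
from scipy.optimize import minimize
from scipy.ndimage import map_coordinates
def rect(x0,x1,y0,y1,z): 
    c=[(x0,y0,z),(x1,y0,z),(x1,y1,z),(x0,y1,z)]; return [(c[i],c[(i+1)%4]) for i in range(4)]
def place(S,p):
    x,y,z,t=p; c,s=np.cos(t),np.sin(t); return S@np.array([[c,s,0],[-s,c,0],[0,0,1]])+[x,y,z]
def samp(E): return [np.linspace(a,b,80)[3:-3] for a,b in map(np.array,E)]
def score(p,E,imgs):
    tot=0;out=[]
    for n,g,idx in imgs:
        for i in idx:
            u=proj(n,place(E[i],p)); d=u[-1]-u[0]; L=np.hypot(*d)
            nx,ny=-d[1]/L,d[0]/L
            f=lambda k:map_coordinates(g,[u[:,1]+k*ny,u[:,0]+k*nx],order=1)
            v=np.abs(f(1)-f(-1)).clip(0,150).mean(); out.append(round(v)); tot+=v*L
    return tot,out
def fit(p0,E,imgs,span=(6,6,.06)):
    g=lambda q:-score([p0[0]+q[0],p0[1]+q[1],p0[2],p0[3]+q[2]/100],E,imgs)[0]
    best=None
    for a in np.linspace(-span[0],span[0],7):
        for b in np.linspace(-span[1],span[1],7):
            v=g([a,b,0]); best=min(best,(v,a,b)) if best else (v,a,b)
    r=minimize(g,[best[1],best[2],0],method="Nelder-Mead",options=dict(initial_simplex=[[best[1],best[2],0],[best[1]+1.5,best[2],0],[best[1],best[2]+1.5,0],[best[1],best[2],1.5]],xatol=.02,fatol=.01))
    p=[p0[0]+r.x[0],p0[1]+r.x[1],p0[2],p0[3]+r.x[2]/100]
    return p,score(p,E,imgs)[1]
def gray(f): return cv2.GaussianBlur(cv2.imread(f),(0,0),.7).mean(2).astype(float)
# edges 0-3 = -y,+x,+y,-x sides
HT=samp(rect(-40,40,-55,55,8)+rect(-40,40,-55,55,0)+rect(0,12,-25,25,40))
JT=samp(rect(-35,35,-70,70,8)+rect(-35,35,-70,70,0)+rect(-25,25,-58,58,81)+[((-25,58,8),(-25,58,81)),((-25,-58,8),(-25,-58,81))])
E
python3 - <<'E'
from fit import *
gs,gt=gray("pics/scene0.png"),gray("pics/top0.png")
r=np.radians
h0=[433.7-6*np.cos(r(28)),431.1-6*np.sin(r(28)),0,r(28)]
j0=[638+10*.968,315.7-10*.252,0,r(-14.6)]
R={}
for nm,imgs in(("scene",[("scene",gs,[0,2,3,7,6])]),("top",[("top",gt,[0,2,3])])):
    p,o=fit(h0,HT,imgs); R["h"+nm]=p; print("hatch",nm,np.round(p[:2],1),np.degrees(p[3]).round(2),o)
for nm,imgs in(("scene",[("scene",gs,[2,3,6,7,12])]),("top",[("top",gt,[1,3,9,0,2])])):
    p,o=fit(j0,JT,imgs); R["j"+nm]=p; print("jamb",nm,np.round(p[:2],1),np.degrees(p[3]).round(2),o)
t=r(-14.6)
s=bot.sense()["position"]; print(s)
g2=gray("pics/scene2.png")
z=s[2]-12.7
c=[s[0]-6*np.cos(t),s[1]-6*np.sin(t),z,t]
p,o=fit(c,HT,[("scene",g2,[0,2,3,7,6])]); print("held",np.round(p[:3],1),np.degrees(p[3]).round(2),o,"exp",np.round(c,1))
img=cv2.imread("pics/scene2.png"); k=6; im=cv2.resize(img[135:215,300:400],None,fx=k,fy=k,interpolation=cv2.INTER_CUBIC)
def dr(E,p,idx,col):
    for i in idx:
        u=((proj("scene",place(E[i],p))-[300,135]+.5)*k).astype(int); cv2.polylines(im,[u[:,None]],False,col,1)
dr(HT,p,range(12),(0,0,255)); dr(HT,c,range(4),(255,0,0)); dr(JT,R["jscene"],range(14),(0,200,0)); cv2.imwrite("pics/ov2.png",im)
E
```

```text
hatch scene [426.7 429. ] 28.17 [109, 73, 110, 102, 82]
hatch top [429.3 427.5] 28.16 [150, 150, 150]
jamb scene [644.1 316.1] -14.01 [78, 55, 60, 45, 20]
jamb top [650.6 312.1] -14.36 [88, 81, 147, 143, 92]
[536.95551814 343.2415852  132.67331865]
held [525.7 345.6 120. ] -13.99 [128, 10, 32, 50, 22] exp [ 5.311e+02  3.448e+02  1.200e+02 -3.000e-01]
```

View pics/ov2.png

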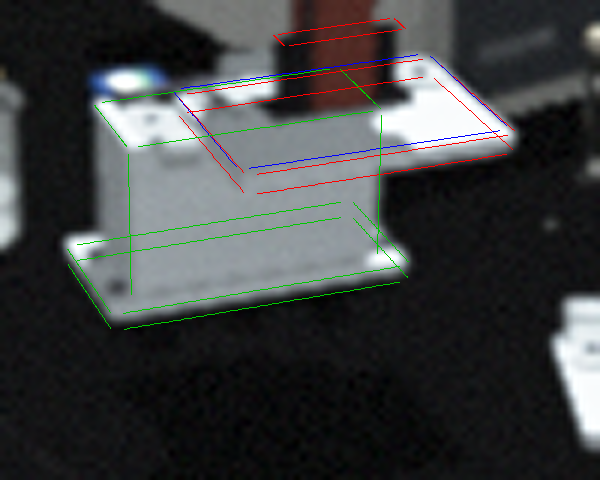

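```bash
python3 go.py 567.6 334.9 110 -14.6
python3 -m crank '[[-0.01,0.1,0,0,0,0],[-0.01,0.2,0,0,0,0],[-0.02,0.32,0,0,0,0],[-0.02,0.32,0,0,0,0],[-0.02,0.32,0,0,0,0],[-0.02,0.32,0,0,0,0]]' | sed -n 2p
python3 -m crank '[[0,0,0.1,0,0,0],[0,0,0.2,0,0,0],[0,0,0.22,0,0,0],[0,0,0.22,0,0,0],[0,0,0.22,0,0,0]]'
python3 - <<'E'
from fit import *
s=bot.sense()["position"]; t=np.radians(-14.6); z=s[2]-12.7
x=np.array([np.cos(t),np.sin(t)]);y=np.array([-x[1],x[0]])
c=[*(s[:2]-6*x-.9*y),z,t]; j=[*(np.array([611.9,322.5])+37*x),0,t]
k=6;ims=[]
for n,u0,v0,w,h in(("scene",300,120,65,95),("top",335,115,65,95)):
    p,_=eyes.capture(n); cv2.imwrite(f"pics/{n}3.png",p)
    im=cv2.resize(p[v0:v0+h,u0:u0+w],None,fx=k,fy=k,interpolation=cv2.INTER_CUBIC)
    def dr(E,q,idx,col):
        for i in idx:
            u=((proj(n,place(E[i],q))-[u0,v0]+.5)*k).astype(int); cv2.polylines(im,[u[:,None]],False,col,1)
    dr(HT,c,range(4),(255,0,0)); dr(JT,j,[2,3,6,7,8,9,10,11],(0,200,0)); ims.append(im)
cv2.imwrite("pics/ov3.png",np.hstack(ims))
E
python3 go.py 567.6 334.9 110 -14.6
```

```text
shift [-0.0035  0.3177  0.2266] turn [-0.0001 -0.     -0.    ] at [537.  343.2 132.7]
position: [568.4, 332.2, 132.4]
clock: 10.08
position: [568.1, 332.4, 110.1]
ee_rot: [-0.0, 0.792, 0.611, -0.0]
wrist_force: [0.4, 0.0, -3.0]
finger_gap: 0.132
gripper_force: 30.0
shift [ 0.0201 -0.0149  0.0087] turn [ 0.     -0.0001 -0.0003] at [568.5 332.6 110.9]
```

View pics/ov3.png

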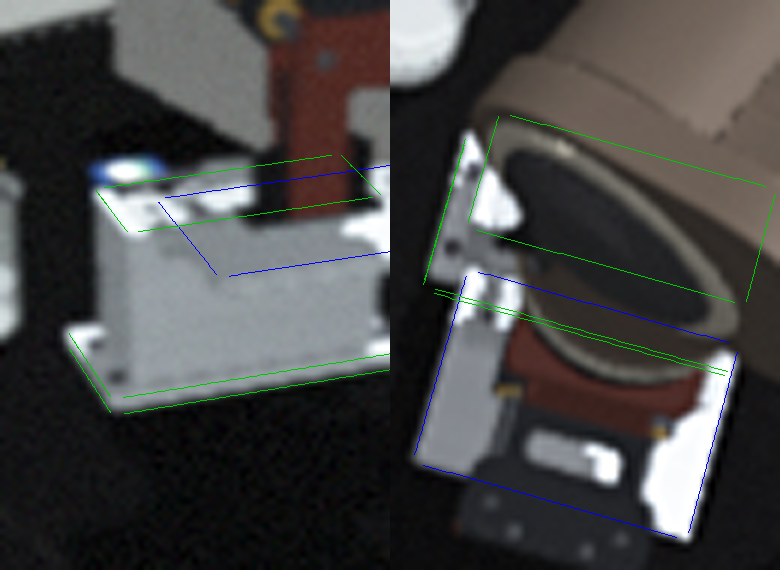

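```bash
python3 -m crank '[[0.02,-0.015,0.03,0,0,0],[0.02,-0.015,0.08,0,0,0],[0.02,-0.015,0.08,0,0,0],[0.02,-0.015,0.08,0,0,0],[0.02,-0.015,0.08,0,0,0]]'|grep -E "pos|wri"
python3 go.py 567.6 334.9 102 -14.6
python3 -m crank '[[0,0,0.01,0,0,0],[0,0,0.02,0,0,0],[0,0,0.02,0,0,0],[0,0,0.02,0,0,0]]'|grep -E "pos|wri"
python3 -m crank '[[0,0,0.01,0,0,0],[0,0,0.02,0,0,0],[0,0,0.02,0,0,0],[0,0,0.02,0,0,0]]'|grep -E "pos|wri"
python3 go.py 567.6 334.9 98 -14.6
```

```text
position: [567.5, 334.6, 102.6]
wrist_force: [0.1, 0.5, -2.8]
shift [ 0.0033 -0.0003  0.0056] turn [-0.      0.     -0.0003] at [567.5 334.6 102.6]
position: [567.5, 334.6, 100.6]
wrist_force: [-0.0, -0.4, -3.4]
position: [567.5, 334.6, 98.5]
wrist_force: [0.0, 0.9, -3.6]
shift [0.0032 0.0001 0.0054] turn [-0.      0.     -0.0003] at [567.5 334.6  98.5]
```

```bash
for i in 1; do
python3 -m crank '[[0,0,0.015,0,0,0],[0,0,0.03,0,0,0],[0,0,0.03,0,0,0],[0,0,0.03,0,0,0]]'|grep -E "pos|wri"
python3 -m crank '[[0,0,0.015,0,0,0],[0,0,0.03,0,0,0],[0,0,0.03,0,0,0],[0,0,0.03,0,0,0]]'|grep -E "pos|wri"
python3 -m crank '[[0,0,0.015,0,0,0],[0,0,0.03,0,0,0],[0,0,0.03,0,0,0],[0,0,0.03,0,0,0]]'|grep -E "pos|wri"
python3 -m crank '[[0,0,0.01,0,0,0],[0,0,0.02,0,0,0],[0,0,0.02,0,0,0],[0,0,0.02,0,0,0]]'
done; python3 go.py 567.6 334.9 85.7 -14.6
```

```text
position: [567.5, 334.6, 95.5]
wrist_force: [-0.6, 0.4, -3.8]
position: [567.5, 334.6, 92.5]
wrist_force: [-0.3, 0.8, -3.0]
position: [567.4, 334.6, 89.5]
wrist_force: [-0.4, 0.7, -3.6]
clock: 12.6
position: [567.5, 334.6, 87.5]
ee_rot: [0.0, 0.792, 0.611, -0.0]
wrist_force: [-0.9, 0.5, -3.0]
finger_gap: 0.136
gripper_force: 30.0
shift [0.0031 0.0005 0.0183] turn [-0.      0.     -0.0003] at [567.5 334.6  87.5]
```

```bash
python3 -m crank '[[0,0,0.018,0,0,0],[0,0,0.018,0,0,0],[0,0,0.018,0,0,0]]'|grep -E "pos|wri"
python3 -m crank '[[0,0.01,0,0,0,0],[0,0.01,0,0,0,0],[0,0.01,0,0,0,0]]'|grep -E "pos|wri"
python3 -m crank '[[0,0.01,0,0,0,0],[0,0.01,0,0,0,0],[0,0.01,0,0,0,0]]'|grep -E "pos|wri"
python3 -m crank '[[0,0.01,0,0,0,0],[0,0.01,0,0,0,0],[0,0.01,0,0,0,0]]'|grep -E "pos|wri"
```

```text
position: [567.5, 334.6, 85.7]
wrist_force: [-0.6, -0.0, -3.6]
position: [568.6, 334.3, 85.9]
wrist_force: [0.7, -0.4, -3.1]
position: [569.6, 334.1, 85.8]
wrist_force: [0.6, 0.5, -3.2]
position: [570.5, 333.8, 85.8]
wrist_force: [0.6, 0.0, -4.0]
```

```bash
python3 -m crank '[[0,0.01,0,0,0,0],[0,0.01,0,0,0,0],[0,0.01,0,0,0,0]]'|grep -E "pos|wri"
python3 -m crank '[[0,0.005,0,0,0,0],[0,0.005,0,0,0,0],[0,0.005,0,0,0,0]]'|grep -E "pos|wri"
```

```text
position: [571.5, 333.6, 85.8]
wrist_force: [-0.6, 0.3, -4.5]
position: [571.9, 333.5, 85.8]
wrist_force: [0.4, -0.4, -4.1]
```

```bash
python3 -m crank '[[0,0.005,0,0,0,0],[0,0.005,0,0,0,0],[0,0.005,0,0,0,0]]'|grep -E "pos|wri"
python3 -m crank '[[0,0.005,0,0,0,0],[0,0.005,0,0,0,0],[0,0.005,0,0,0,0]]'|grep -E "pos|wri"
```

```text
position: [572.4, 333.4, 85.8]
wrist_force: [0.7, -0.2, -4.0]
position: [572.8, 333.2, 85.8]
wrist_force: [-0.6, 0.1, -4.5]
```

```bash
python3 -m crank '[[0,0.005,0,0,0,0],[0,0.005,0,0,0,0],[0,0.005,0,0,0,0]]'|grep -E "pos|wri"
python3 -m crank '[[0,0.005,0,0,0,0],[0,0.005,0,0,0,0],[0,0.005,0,0,0,0]]'|grep -E "pos|wri"
python3 -c "
from h import *
s=[]
for i in range(4): eyes.capture('scene');b=bot.sense();s.append(np.r_[b['wrist_force'],b['moment']])
print(np.mean(s,0).round(2))"
```

```text
position: [572.9, 333.3, 85.8]
wrist_force: [-2.1, 0.5, -2.5]
position: [573.0, 333.2, 85.7]
wrist_force: [-5.0, 0.3, -1.4]
[-5.35 -0.28 -1.47  0.01  1.11  0.09]
```

```bash
python3 -m crank '[[0,-0.02,0,0,0,0],[0,-0.04,0,0,0,0],[0,-0.05,0,0,0,0],[0,-0.05,0,0,0,0],[0,-0.05,0,0,0,0]]'|grep -E "pos|wri|rot"
python3 go.py 568.8 334.3 85.7 -14.6
python3 - <<'E'
from h import *
s=bot.sense()["position"]
p,d=eyes.capture("scene"); cv2.imwrite("pics/s4.png",cv2.resize(p[110:200,300:400],None,fx=7,fy=6.6,interpolation=cv2.INTER_CUBIC))
W=cloud("scene",np.mean([eyes.capture("scene")[1] for _ in range(4)],0)).reshape(-1,3)
t=np.radians(-14.6);x=np.array([np.cos(t),np.sin(t)]);y=np.array([-x[1],x[0]])
L=np.c_[(W[:,:2]-s[:2])@x+6,(W[:,:2]-s[:2])@y,W[:,2]]
m=(L[:,0]>-37)&(L[:,0]<-8)&(abs(L[:,1])<52)&(abs(L[:,2]-81)<8)
c,*_=np.linalg.lstsq(np.c_[L[m][:,:2],np.ones(m.sum())],L[m][:,2],rcond=None); print("plate top plane",m.sum(),c, c[2])
m=(L[:,0]>55)&(L[:,0]<85)&(abs(L[:,1])<62)&(L[:,2]>72); print("jamb top",m.sum(),np.median(L[m][:,2]))
E
```

```text
position: [569.3, 334.1, 85.9]
ee_rot: [0.0, 0.792, 0.611, 0.0]
wrist_force: [0.5, -0.5, -3.1]
shift [ 0.0005 -0.0058  0.0023] turn [ 0.0001 -0.     -0.0003] at [569.3 334.1  85.9]
plate top plane 232 [4.90502803e-02 9.33561924e-04 8.07898287e+01] 80.78982866582461
jamb top 267 177.42860928119308
```

View pics/s4.png

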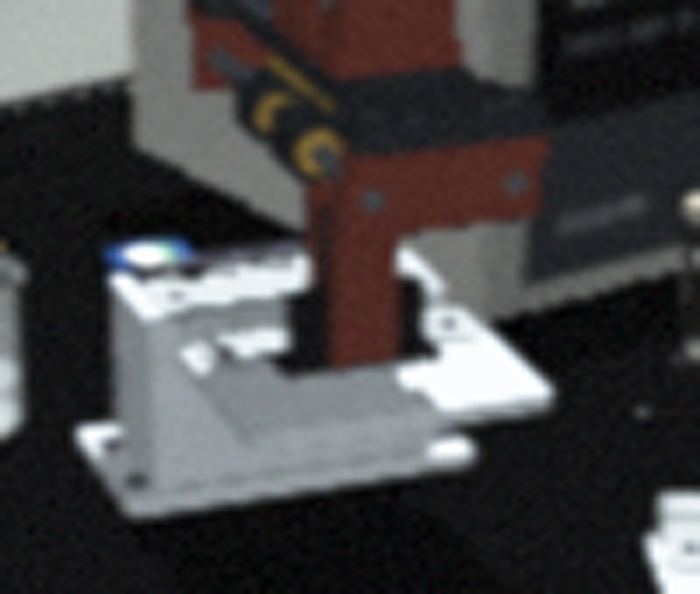

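The hatch sits in the hinge next to the jamb's +y knuckle, at crop (200,355), and looks level. The depth plane hints at 0.05 rad of tilt, so I check that against the same fit on the flat hatch and on the held hatch before the touch.

Run:
```python
from h import *
def pl(d,c,yaw,z):
    W=cloud("scene",d).reshape(-1,3); t=np.radians(yaw);x=np.array([np.cos(t),np.sin(t)]);y=np.array([-x[1],x[0]])
    L=np.c_[(W[:,:2]-c)@x+6,(W[:,:2]-c)@y,W[:,2]]
    for lo,yl in((-37,52),(-34,48)):
        m=(L[:,0]>lo)&(L[:,0]<-8)&(abs(L[:,1])<yl)&(abs(L[:,2]-z)<8)
        c_,*_=np.linalg.lstsq(np.c_[L[m][:,:2],np.ones(m.sum())],L[m][:,2],rcond=None); print(m.sum(),c_.round(3))
pl(np.load("pics/scene0.npy"),[433.3,432.6],28,8)
pl(np.load("pics/scene2.npy"),[537,343.2],-14.6,128)
s=bot.sense()["position"]
pl(np.mean([eyes.capture("scene")[1] for _ in range(8)],0),s[:2],-14.6,s[2]-4.7)
# z step of visible knuckle tops and pixels
```

```text
365 [4.00e-03 0.00e+00 6.36e+00]
295 [-7.000e-03  3.000e-03  6.175e+00]
241 [ 6.00000e-02 -1.00000e-03  1.27728e+02]
202 [ 7.40000e-02 -3.00000e-03  1.27989e+02]
235 [6.4000e-02 0.0000e+00 8.1206e+01]
192 [8.8000e-02 1.0000e-03 8.1681e+01]
```

Run:
```python
from h import *
def pl(d,c,yaw,z):
    W=cloud("scene",d).reshape(-1,3); t=np.radians(yaw);x=np.array([np.cos(t),np.sin(t)]);y=np.array([-x[1],x[0]])
    L=np.c_[(W[:,:2]-c)@x+6,(W[:,:2]-c)@y,W[:,2]]
    for nm,m in(("front outer",(L[:,0]>-36)&(L[:,0]<-8)&(abs(L[:,1])>22)&(abs(L[:,1])<52)),("-y end",(L[:,0]>-36)&(L[:,0]<20)&(L[:,1]<-33)&(L[:,1]>-52)),("+y end",(L[:,0]>-36)&(L[:,0]<20)&(L[:,1]>33)&(L[:,1]<52))):
        m&=abs(L[:,2]-z)<9
        c_,*_=np.linalg.lstsq(np.c_[L[m][:,:2],np.ones(m.sum())],L[m][:,2],rcond=None)
        e=L[m][:,2]-np.c_[L[m][:,:2],np.ones(m.sum())]@c_
        print(nm,m.sum(),c_.round(3),"sd slope",(e.std()/np.sqrt(m.sum())/L[m][:,0].std()).round(3))
pl(np.load("pics/scene0.npy"),[433.3,432.6],28,8)
pl(np.load("pics/scene2.npy"),[537,343.2],-14.6,128)
s=bot.sense()["position"]
pl(np.mean([eyes.capture("scene")[1] for _ in range(8)],0),s[:2],-14.6,s[2]-4.7)
```

```text
front outer 204 [ 7.000e-03 -2.000e-03  6.361e+00] sd slope 0.01
-y end 95 [ 6.000e-03 -5.000e-03  6.205e+00] sd slope 0.007
+y end 150 [ 0.037 -0.075 10.126] sd slope 0.008
front outer 127 [ 1.00000e-03 -2.00000e-03  1.25971e+02] sd slope 0.007
-y end 81 [3.50000e-02 1.40000e-02 1.27358e+02] sd slope 0.007
+y end 87 [4.00000e-02 4.00000e-03 1.26567e+02] sd slope 0.007
front outer 119 [-7.0000e-03  1.0000e-03  7.9195e+01] sd slope 0.003
-y end 74 [3.7000e-02 1.2000e-02 8.0586e+01] sd slope 0.006
+y end 83 [ 3.1000e-02 -9.0000e-03  8.0394e+01] sd slope 0.005
```

```bash
python3 -m crank '[[0,-0.004,0.007,0,0,0],[0,-0.004,0.007,0,0,0],[0,-0.004,0.007,0,0,0],[0,-0.004,0.007,0,0,0],[0,-0.004,0.007,0,0,0]]'
python3 -c "
from h import *
s=[]
for i in range(6): eyes.capture('scene');b=bot.sense();s.append(np.r_[b['position'],b['wrist_force'],b['moment']])
print(np.mean(s,0).round(2))"
```

```text
clock: 17.18
position: [568.6, 334.4, 85.1]
ee_rot: [0.0, 0.792, 0.611, 0.0]
wrist_force: [1.2, -0.6, -4.4]
finger_gap: 0.136
gripper_force: 30.0
[ 5.6861e+02  3.3436e+02  8.5150e+01 -1.2000e-01  1.9000e-01 -3.4400e+00
 -3.0000e-02 -4.0000e-02 -1.0000e-02]
```

```bash
python3 -c "
from plant import bot
print(bot.close_job())"
```

```text
the job is handed in; nothing more can be done
None
```

I handed the job in with the two-knuckle hatch still gripped (30 N), its knuckles between the jamb's and the wrist carrying only its weight (about 3.4 N down, no sideways force), but no verdict came back and the alignment is only estimated: about 1–1.5 mm in x and z, within the 2 mm play along y, tilt at most about 0.04 rad.

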